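# Bring the inspection camera to its focus stop

## Task

Bring the camera on the focus rail to its set focus: with the fingertips press down the yellow brake pad in the middle of the camera carriage and, keeping it pressed, push the carriage along the rail until it rests against the red stop; then let the pad come up so that the brake holds again, and move clear. Do not force the carriage along with the brake on, do not shift the red stop, do not touch the camera, and leave the other things where they are: nothing is to be lifted or carried.

Things in the scene. Friction and masses are not known exactly. Their poses are not given: they have to be found in the camera images.
- rail_base: fixed focus rail: dark steel plate 190 x 440 x 12 mm with an aluminium rail 36 mm wide along its middle. Origin under the plate's centre, on the table; y runs along the rail from the carriage towards the red stop, x points to the camera's side (away from the robot), z up; yaw within 0.45 rad. A ring on a post, fixed, 71 mm high, stands on the camera's side near the +y end.
- pad_top (a point): centre of the top of the yellow brake pad in the carriage's middle, 56 mm above the table when up; sinks with it; axes as rail_base. Pad 50 mm across the rail, 60 mm along it. At each end along the rail, inner face 36 mm from this point, stands a grey carriage lip, 14 mm thick, its top 10 mm above the raised pad: a fingertip can push on it. Open at the sides. Pad sinks from about 9 N.
- brake (a joint): how far the pad is pressed down, m: 0 up (brake on, friction hold of about 12 N), 0.008 fully down (about 12 N). The brake is off from about 0.001, surely at 0.003 or more; the pad springs up when let go and the brake then holds the carriage where it is.
- focus (a joint): travel of the carriage along the rail, m: it grows towards the red stop (+y of rail_base), from 0 to at most 0.24. With the brake off it slides with about 1 N of friction. Carriage body 80 mm across, 100 mm along the rail.
- carriage_nose (a point): middle of the carriage's end face that looks to the stop, 36 mm above the table, 50 mm ahead (+y) of the pad's centre; axes as rail_base.
- stop_face (a point): middle of the red stop's face that the carriage meets, 36 mm above the table; axes as rail_base. The stop is a red block 56 x 26 x 22 mm with a white line and a dark thumbscrew (top 62 mm above the table), clamped on the rail; it slips only above 60 N. It starts 70 to 210 mm ahead of the carriage's nose.
- stop (a joint): place of the clamped stop on the rail, m; it must stay as it is.
- camera (a point): teal camera with a black lens along +y, 38 mm wide, 41 mm high, about 102 mm long, fixed on the carriage's side: this point is the centre of its top, 68 mm from the pad's centre towards +x of rail_base; its nearer side is 49 mm from the pad's centre, its top 73 mm above the table. Not to be touched.
- ring_a: loose steel ring 38 mm across, 10 mm high, lying on the base plate on the robot's side of the rail; origin under its centre.
- ring_b: loose copper-coloured ring, same size, also on the base plate on the robot's side; origin under its centre.
- plug_gauge: loose steel plug gauge standing upright on the table just before the base plate, 34 mm across, 62 mm high; origin under its centre.
- lens_cap: loose black lens cap, disc 36 mm across, 10 mm high, on the table just beyond the base plate; origin under its centre.
- driver: loose screwdriver 160 mm long with an orange handle, on the table to the left or right; origin under its middle.
- cleaner: loose small white bottle with a blue cap, 44 mm across, 95 mm high, on the table to the left or right; origin under its centre.
- ring_tray: loose blue open tray 130 x 170 x 35 mm, on the table at the right, near the robot; origin under its centre.

How it is judged:
By the outcome, as a careful person would: the job done as asked, in the order asked, and still so for the second after the job is handed in, with the robot touching nothing.
It also fails if it takes over 35 s, if anything falls off the work surface, if the arm or the gripper's body presses on something with over 40 N, if the wrist force passes 120 N, or if a joint passes its speed limit or range.

## Robot

A 6-joint arm with a two-finger parallel gripper is mounted at the origin on the work surface. World frame = base frame: x ahead of the robot, y to its left, z up, the work surface at z = 0. Lengths are in m, angles in degrees, forces in N, time in s.
With the tool pointing down it reaches from about 0.4 to 0.825 m from the base axis. Payload 7 kg.
Tool frame: the origin (TCP) lies at the very end of the fingers, on their centre line; the grasp point (between the pads) lies 19 mm behind it (r.hold_point_z is the distance from the TCP to the grasp point, in m); x points along the fingers, y is the direction in which the jaws open and shut, and the axes are right-handed (so a half turn about x gives the same grasp; the last joint's range is limited). The gripper opens to 88 mm and grips with 3 to 60 N. Pads are 19 mm wide; open, the fingers measure 130 mm over their backs; the gripper's body (78 mm by 193 mm) begins 47 mm behind the grasp point.
Start: joints at [-51.274, 20.546, 0.682, 0, -70.136, -16.507], TCP at [0.255, -0.625, 0.227] pointing down, gripper open.
Joint ranges: [-176.03, 176.03], [-82.01, 121.73], [-58.28, 71.71], [-173.87, 95.51], [-174.79, -0.11], [-173.66, 173.66]. Speed limits (degrees/s): [136.94, 136.94, 172.46, 180, 180, 180].

## Interface

Orientations are given as [roll, pitch, yaw] about the fixed x, y, z axes, in that order (R = Rz(yaw) Ry(pitch) Rx(roll)).
In Python, from plant import r gives the robot as it stands. The module is installed in compiled form; this text tells all that it offers.
- The arm moves only by the shell command python3 -m creep 'ROWS' [FORCE]. ROWS is JSON, a list of rows, each a list of 7 numbers: the turn, a rotation vector about the tool's x, y, z in rad, then the shift along the tool's x, y, z in cm, then the opening in per cent of the stroke, from 0 (shut) to 100 (fully open). In form: [[rx, ry, rz, x, y, z, fingers], ...]. A call has 1 to 8 rows; each row shifts and turns the commanded pose from where the row before left it, along the tool's axes as they then stand; what a row does not reach is not made up. A row lasts 1/10 s, in which the tool goes at most 50 mm and 8.59 degrees, less where a joint would pass 70% of its speed; a pose out of reach is approached as far as the arm can. A call is refused whole if a number of a shift passes 5 or a number of a turn 0.15, either way. A call with a gripper value outside its range is refused whole. The fingers move at their own pace and stop on an object; FORCE is the grip in N (left out, the last holds). Time passes only in rows, so rows that do not move let the fingers close. It gives the time, the measured TCP pose, the force and the opening at its end, in the units of the state.
- r.get_state(): the state, without advancing time (a new reading comes with each control period).
- r.capture(name): name is "side" or "top" or "wrist"; returns (picture, depth): 480x640x3 uint8, blue, green, red; 480x640 float32, m along the optical axis (not along the pixel's ray), 0 where there is no reading.
- r.camera_info(name): a dict with "fovy" (degrees; the focal length in pixels is half the picture's height over the tangent of half this angle, whatever the lens; pixels are square), "cx", "cy" (the principal point, pixels), "dist_coeffs" ([k1, k2, p1, p2, k3] as OpenCV has them; the pictures are not rectified), "camera_from_world" (4x4, takes a point from world to camera coordinates). Camera axes: x right, y down, z forward; pixel columns grow to the right and rows downward; lengths in m; the calibration is good to about 2 mm. A picture is of the moment at which its call begins: read the wrist's pose just before it. camera_info takes no time and is no camera call; for the wrist camera it gives the pose at the moment of the call.
- r.close_job(): hands the job in, once; it reports no verdict.
Trained networks look in the newest picture that a camera, given by its name, has taken for a name from the list of things; names that differ only in an ending like _2 or _b are one class to them, and where a whole thing is asked for, a point or a joint stands for the part that bears it (a point fixed in the world has none). Each returns a list of dicts, best first, with "score" (0 to 1); they miss things now and then, are a little off and sometimes report something else, mostly with a low value. They report only what shows in the picture. A call takes as long as a camera call.
- r.look_for(query, camera): "rect" ([left, top, right, bottom] in pixels, round what is visible of it).
- r.masks_of(query, camera): "pixels" (480x640 bool, what is visible of it) and "rect" ([left, top, right, bottom] in pixels, round what is visible of it).
The state is a dict: "time_s": time; "joints": joint angles; "qd": joint speeds; "joint_torque": joint torques, N m; "tcp_pos": TCP position; "eef_rot": TCP orientation; "contact_force": force on the tool from outside, world axes, zero at the start; "moment": the same for the moment, N m; "gripper_width": finger opening in m.
Only numpy, scipy, OpenCV 4.12 (cv2) and the standard library are available. Lean on these libraries where they do the work, as an engineer would, in place of code of your own. Each camera call takes 0.05 s, during which the arm holds its last target. There are 200 camera calls.

## Working session

There is one attempt and no reset: what is moved stays moved. The work goes in short steps, Python scripts to look and compute and a shell command to move; the robot and the scene stay as the last step left them, time stands still between calls to the robot, and variables do not carry over. Pictures are saved under pics/ and viewed, about 8 in all and at most 12, crops included, and the job is handed in when it is done.

```bash
mkdir -p pics
cat > h.py <<'E'
import numpy as np, cv2
from plant import r
def cam(n):
    i=r.camera_info(n); f=240/np.tan(np.radians(i["fovy"])/2)
    K=np.array([[f,0,i["cx"]],[0,f,i["cy"]],[0,0,1.]])
    return K,np.array(i["dist_coeffs"],float),np.array(i["camera_from_world"])
def cloud(depth,n,C=None):
    K,D,T=C or cam(n)
    v,u=np.mgrid[:480,:640]
    p=cv2.undistortPoints(np.stack([u,v],-1).reshape(-1,1,2).astype(float),K,D).reshape(480,640,2)
    P=np.concatenate([p*depth[...,None],depth[...,None]],-1)
    return (P-T[:3,3])@T[:3,:3]   # world
E
cat > a.py <<'E'
from h import *
s=r.get_state(); print(s)
for n in("side","top"):
    b,d=r.capture(n); cv2.imwrite(f"pics/{n}0.png",b); np.savez(f"{n}0.npz",b=b,d=d,w=cloud(d,n))
    w=cloud(d,n)
    for q in("pad_top","stop_face","camera","rail_base","ring_a","plug_gauge"):
        for m in r.masks_of(q,n)[:2]:
            k=m["pixels"]&(d>0); print(n,q,round(m["score"],2),np.round(m["rect"]),np.round(np.median(w[k],0),3) if k.any() else None)
E
python3 a.py
```

```text
{'time_s': 0.0, 'joints': array([-5.12730966e+01,  2.05919088e+01,  6.34435952e-01, -1.93054057e-02,
       -7.01360771e+01, -1.65064845e+01]), 'qd': array([ 0.01286229,  0.03687183, -0.05345366, -0.00202937,  0.00132549,
        0.00156864]), 'joint_torque': array([-1.66404584e-04, -5.82722425e+01,  2.93034464e+01,  6.99691951e+00,
        6.51130467e-03, -1.88996282e-04]), 'tcp_pos': array([ 0.25504973, -0.62443767,  0.22562494]), 'eef_rot': array([ 95.5291598 ,  89.90470537, 117.74300413]), 'contact_force': array([0.66329846, 0.09579702, 0.37172832]), 'moment': array([-0.04520767,  0.01161306, -0.05623324]), 'gripper_width': 0.08777413555168637}
side pad_top 0.8 [346. 224. 375. 239.] [ 0.498 -0.083  0.056]
side pad_top 0.7 [368. 256. 382. 268.] [ 0.44 -0.01  0.02]
side stop_face 0.76 [307. 277. 336. 300.] [0.522 0.152 0.044]
side camera 0.89 [314. 211. 380. 255.] [ 0.517 -0.065  0.056]
side rail_base 0.55 [263. 212. 401. 341.] [0.509 0.069 0.014]
side rail_base 0.23 [314. 212. 376. 253.] [ 0.515 -0.064  0.056]
side ring_a 0.72 [345. 293. 358. 308.] [0.455 0.142 0.02 ]
side plug_gauge 0.6 [376. 281. 396. 306.] [0.387 0.11  0.024]
top pad_top 0.8 [344. 261. 372. 286.] [ 0.501 -0.078  0.057]
top stop_face 0.79 [257. 252. 273. 275.] [0.525 0.143 0.048]
top camera 0.72 [335. 236. 380. 291.] [ 0.521 -0.078  0.059]
top rail_base 0.82 [221. 226. 408. 317.] [0.51  0.021 0.014]
top ring_a 0.63 [326. 292. 336. 303.] [ 0.442 -0.014  0.023]
top plug_gauge 0.66 [323. 212. 332. 223.] [ 0.648 -0.006  0.011]
top plug_gauge 0.55 [276. 318. 291. 330.] [0.39  0.101 0.024]
```

```bash
cat > b.py <<'E'
from h import *
z=np.load("top0.npz"); z2=np.load("side0.npz")
img=np.hstack([cv2.resize(z['b'][190:350,200:430],None,fx=1.7,fy=1.7*1.5),cv2.resize(z2['b'][190:350,240:420],None,fx=2.2,fy=2.55)])
cv2.imwrite("pics/c0.png",img); print(img.shape)
for n,z in(("top",z),("side",z2)):
    w,b=z['w'],z['b']; hsv=cv2.cvtColor(b,cv2.COLOR_BGR2HSV)
    H,S,V=hsv[...,0],hsv[...,1].astype(int),hsv[...,2]
    reg=(w[...,0]>.35)&(w[...,0]<.68)&(abs(w[...,1])<.32)
    y=reg&(H>20)&(H<35)&(S>120)&(w[...,2]>.045)
    rd=reg&((H<6)|(H>174))&(S>120)
    for nm,m in(("yel",y),("red",rd)):
        k=w[m]; 
        if len(k): 
            rr=cv2.minAreaRect((k[:,:2]*1000).astype(np.float32)); print(n,nm,len(k),k.mean(0).round(4),np.median(k[:,2]).round(4),np.round(rr[0],1),np.round(rr[1],1),rr[2])
    # plate: z 5..20 mm
    if n=="top":
        m=reg&(w[...,2]>.006)
        m=cv2.morphologyEx(m.astype(np.uint8),cv2.MORPH_OPEN,np.ones((3,3)))
        c=max(cv2.findContours(m,0,2)[0],key=cv2.contourArea); q=np.zeros_like(m); cv2.drawContours(q,[c],-1,1,-1)
        k=w[(q>0)&(w[...,2]<.03)]
        print("plate",cv2.minAreaRect((k[:,:2]*1000).astype(np.float32)),k.mean(0))
E
python3 b.py
```

```text
(408, 787, 3)
top yel 538 [ 0.5014 -0.0777  0.0586] 0.0568 [457.4 -67.9] [ 66.6 147.3] 75.51670837402344
top red 147 [0.5247 0.1453 0.0461] 0.0474 [528.2 142.7] [25.3 61.4] 84.749755859375
plate ((513.3421630859375, 23.969406127929688), (440.4285888671875, 190.3988800048828), 83.96720123291016) [0.50628625 0.0379705  0.01514737]
side yel 219 [ 0.499  -0.0858  0.0555] 0.0559 [501.3 -88.9] [62.4 53.8] 83.8272705078125
side red 316 [0.5237 0.15   0.0413] 0.0436 [543.2 163.8] [138.2  84.6] 74.84868621826172
```

View pics/c0.png

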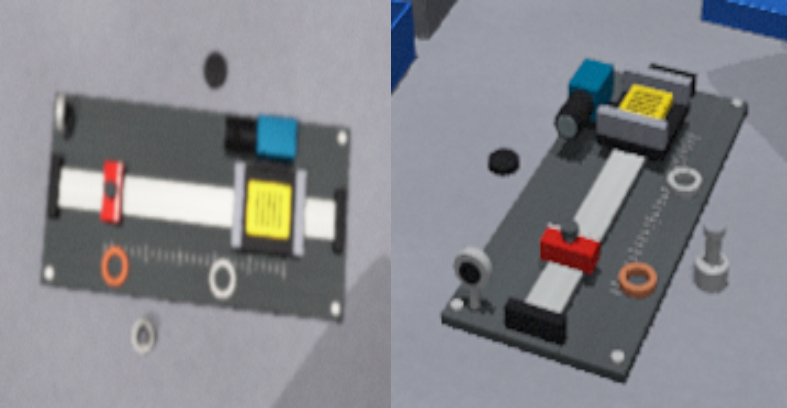

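```bash
cat > g.py <<'E'
# usage: g.py X Y Z  -> shift in tool axes (cm) and turn (rotvec, tool axes) to the wanted pose
import sys
from h import *
from scipy.spatial.transform import Rotation as R
s=r.get_state(); A=R.from_euler('xyz',s['eef_rot'],degrees=True).as_matrix()
yaw=np.radians(-6.0)
ex=np.array([np.cos(yaw),np.sin(yaw),0])
if A[:,1]@ex<0 and '-n' not in sys.argv: ex=-ex   # nearest of the two
if '-o' in sys.argv: ex=-ex
X=np.array([0,0,-1.]); B=np.stack([X,ex,np.cross(X,ex)],1)
print('joints',s['joints'].round(1),'tcp',s['tcp_pos'].round(4),'F',s['contact_force'].round(1))
print('tool axes in world\n',A.round(3))
print('turn',R.from_matrix(A.T@B).as_rotvec().round(3))
d=np.array(list(map(float,sys.argv[1:4])))-s['tcp_pos']
print('shift cm, tool now',(100*A.T@d).round(2),' after turn',(100*B.T@d).round(2))
E
python3 g.py .502 -.08 .16
```

```text
joints [-51.3  20.5   0.7  -0.  -70.1 -16.5] tcp [ 0.2552 -0.6248  0.2266] F [0.6 0.  1.6]
tool axes in world
 [[-0.    -0.378  0.926]
 [ 0.     0.926  0.378]
 [-1.     0.     0.   ]]
turn [-1.078  0.    -0.   ]
shift cm, tool now [ 6.66 41.1  43.45]  after turn [  6.66 -18.85  56.77]
```

```bash
python3 -m creep '[[-0.135,0,0,0,0,0,0],[-0.135,0,0,0,0,0,0],[-0.135,0,0,0,0,0,0],[-0.135,0,0,0,0,0,0],[-0.135,0,0,0,0,0,0],[-0.135,0,0,0,0,0,0],[-0.135,0,0,0,0,0,0],[-0.135,0,0,0,0,0,0]]' 20
python3 -m creep '[[0,0,0,0,-1.5,4.5,0],[0,0,0,0,-1.5,4.5,0],[0,0,0,0,-1.5,4.5,0],[0,0,0,0,-1.5,4.5,0],[0,0,0,0,-1.5,4.5,0],[0,0,0,0,-1.5,4.5,0],[0,0,0,0,-1.5,4.5,0],[0,0,0,0,-1.5,4.5,0]]'
python3 g.py .502 -.08 .16
```

```text
time_s: 1.5
tcp_pos: [0.2552, -0.6249, 0.2266]
eef_rot: [55.1, 90.0, 139.6]
contact_force: [-0.3, -0.7, 0.3]
gripper_width: 0.0292
time_s: 2.3
tcp_pos: [0.4121, -0.2774, 0.227]
eef_rot: [-100.8, 89.9, -16.7]
contact_force: [1.1, 0.1, -0.1]
gripper_width: 0.0001
joints [-11.2   3.5 -21.3   0.  -65.2   5.3] tcp [ 0.4121 -0.2774  0.227 ] F [ 1.1  0.1 -0.1]
tool axes in world
 [[ 0.001 -0.995  0.103]
 [-0.     0.103  0.995]
 [-1.    -0.001 -0.   ]]
turn [ 0.002 -0.     0.001]
shift cm, tool now [ 6.7  -6.91 20.56]  after turn [ 6.7  -6.88 20.57]
```

```bash
python3 -m creep '[[0,0,0,0,-1.7,4,0],[0,0,0,0,-1.7,4,0],[0,0,0,0,-1.7,4,0],[0,0,0,0,-1.7,4,0],[0,0,0,0,0,0,0],[0,0,0,0,0,0,0]]'
cat > c.py <<'E'
from h import *
import sys
s=r.get_state(); C=cam("wrist"); b,d=r.capture("wrist"); cv2.imwrite(sys.argv[1],b); w=cloud(d,"wrist",C)
print(s['tcp_pos'].round(4), 'cam', (-C[2][:3,:3].T@C[2][:3,3]).round(3))
u=np.array([.1045,.9945,0]);v=np.array([.9945,-.1045,0])
hsv=cv2.cvtColor(b,cv2.COLOR_BGR2HSV);H,S=hsv[...,0],hsv[...,1]
for nm,m in(("yel",(H>20)&(H<35)&(S>120)&(w[...,2]>.04)&(d>0)),("red",((H<6)|(H>174))&(S>120)&(d>0))):
    n,l,st,_=cv2.connectedComponentsWithStats(m.astype(np.uint8)); 
    if n<2: continue
    i=1+st[1:,4].argmax(); k=w[l==i]
    rr=cv2.minAreaRect((k[:,:2]*1000).astype(np.float32)); print(nm,len(k),st[i],k.mean(0).round(4),np.round(rr[0],1),np.round(rr[1],1),round(rr[2],1),'rail y range',np.percentile(k@u,[1,99]).round(4),'rail x range',np.percentile(k@v,[1,99]).round(4),'z',np.percentile(k[:,2],[5,50,95]).round(4))
print('tcp along/across',s['tcp_pos']@u,s['tcp_pos']@v)
E
python3 c.py pics/w0.png; python3 g.py .502 -.08 .16 |tail -1
```

```text
time_s: 2.9
tcp_pos: [0.496, -0.126, 0.2265]
eef_rot: [100.9, 90.0, -174.8]
contact_force: [-1.7, 0.0, 0.3]
gripper_width: 0.0002
[ 0.496  -0.126   0.2265] cam [ 0.488 -0.21   0.384]
yel 2899 [ 285  225   53   59 2899] [ 0.5032 -0.0837  0.0563] [501.7 -93. ] [87.5 52.5] 82.8 rail y range [-0.0563 -0.001 ] rail x range [0.4844 0.5337] z [0.0526 0.0555 0.0569]
tcp along/across -0.0734516420004145 0.5064302998894272
shift cm, tool now [ 6.65 -0.16  4.72]  after turn [ 6.65 -0.15  4.72]
```

View pics/w0.png

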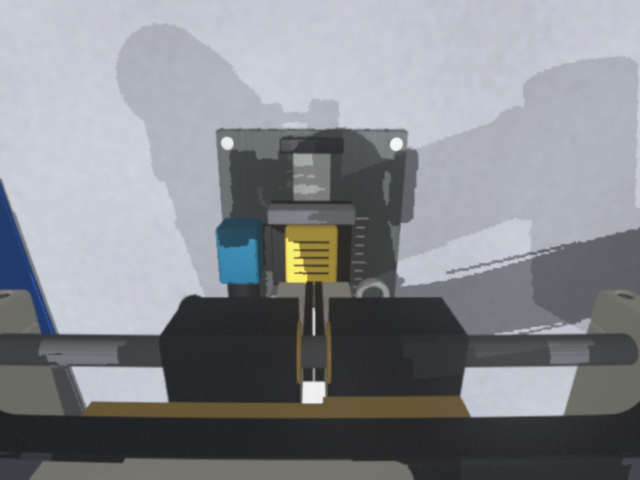

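```bash
python3 -m creep '[[0,0,0,0,-0.15,2.5,0],[0,0,0,0,0,2.6,0],[0,0,0,4,0,0,0],[0,0,0,4,0,0,0],[0,0,0,4,0,0,0],[0,0,0,2.5,0,0,0],[0,0,0,0,0,0,0],[0,0,0,0,0,0,0]]'
cat > d.py <<'E'
from h import *
import sys
b,d=r.capture("top"); b2,d2=r.capture("side")
cv2.imwrite(sys.argv[1],np.hstack([cv2.resize(b[190:350,200:430],None,fx=1.7,fy=2.55),cv2.resize(b2[190:350,240:420],None,fx=2.2,fy=2.55)]))
print(r.get_state()['tcp_pos']@np.array([.1045,.9945,0]),r.get_state()['contact_force'])
E
python3 d.py pics/d1.png; python3 g.py .502 -.08 .16 |head -1
```

```text
time_s: 3.75
tcp_pos: [0.5025, -0.0773, 0.0822]
eef_rot: [156.0, 90.0, -120.0]
contact_force: [0.1, 0.3, 1.2]
gripper_width: 0.0002
-0.023715108462623622 [ 0.18415247 -0.02465668  0.17766662]
joints [ 13.5  13.3 -30.9   0.  -45.7 -19.4] tcp [ 0.5036 -0.0768  0.0833] F [ 0.2 -0.   0.2]
```

View pics/d1.png

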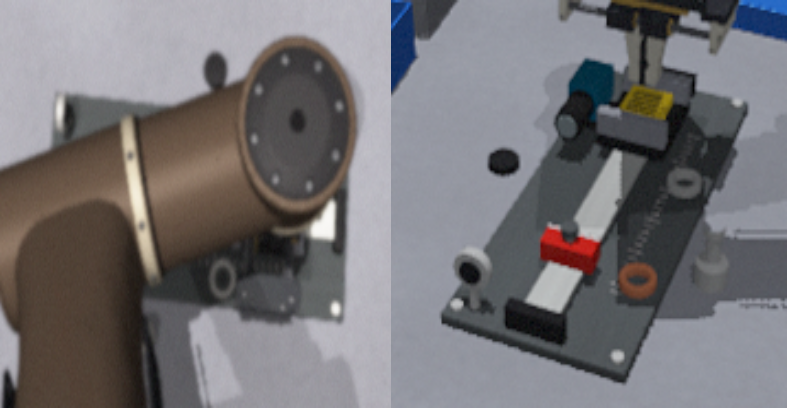

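```bash
python3 -m creep '[[0,0,0,1,0,0,0],[0,0,0,1,0,0,0],[0,0,0,0.4,0,0,0],[0,0,0,0,0,0,0],[0,0,0,0,0,0,0]]'
python3 -m creep '[[0,0,0,0.2,0,0,0],[0,0,0,0.1,0,0,0],[0,0,0,0.1,0,0,0],[0,0,0,0,0,0,0],[0,0,0,0,0,0,0]]'
```

```text
time_s: 4.35
tcp_pos: [0.5024, -0.0763, 0.0575]
eef_rot: [118.5, 90.0, -157.4]
contact_force: [-0.2, -0.3, 0.3]
gripper_width: 0.0003
time_s: 4.85
tcp_pos: [0.5028, -0.0763, 0.0543]
eef_rot: [-85.0, 89.9, -0.8]
contact_force: [-3.2, 0.2, 8.5]
gripper_width: 0.0002
```

```bash
python3 -m creep '[[0,0,0,0.15,0,0,0],[0,0,0,0.15,0,0,0],[0,0,0,0.1,0,0,0],[0,0,0,0,0,0,0],[0,0,0,0,0,0,0]]';python3 -m creep '[[0,0,0,0,0,0,0]]'
```

```text
time_s: 5.35
tcp_pos: [0.5028, -0.0763, 0.0505]
eef_rot: [-84.2, 89.9, -0.1]
contact_force: [-3.0, 1.5, 9.4]
gripper_width: 0.0003
time_s: 5.45
tcp_pos: [0.5028, -0.0763, 0.0505]
eef_rot: [-84.5, 89.9, -0.3]
contact_force: [-3.5, 2.1, 8.9]
gripper_width: 0.0006
```

```bash
python3 -m creep '[[0,0,0,0.1,0,0,0],[0,0,0,0,0,0.3,0],[0,0,0,0,0,0.4,0],[0,0,0,0,0,0.4,0],[0,0,0,0,0,0.4,0]]'; python3 -m creep '[[0,0,0,0,0,0.4,0],[0,0,0,0,0,0.4,0],[0,0,0,0,0,0.4,0],[0,0,0,0,0,0,0]]'
python3 d.py pics/d2.png; python3 g.py .502 -.08 .16
```

```text
time_s: 5.95
tcp_pos: [0.5044, -0.0615, 0.0495]
eef_rot: [-105.7, 89.9, -21.6]
contact_force: [-2.2, -1.6, 9.7]
gripper_width: 0.0007
time_s: 6.35
tcp_pos: [0.5057, -0.0492, 0.0495]
eef_rot: [-81.5, 89.9, 2.6]
contact_force: [-3.0, 1.5, 9.9]
gripper_width: 0.0005
0.0038550725278743447 [-2.40102457  1.4030273   9.77749009]
joints [ 16.6  16.  -33.    0.  -41.  -22.5] tcp [ 0.5057 -0.0493  0.0495] F [-2.4  1.4  9.8]
tool axes in world
 [[ 0.001 -0.995  0.102]
 [ 0.     0.102  0.995]
 [-1.    -0.001  0.   ]]
turn [0.002 0.    0.001]
shift cm, tool now [-11.05   0.04  -3.09]  after turn [-11.05   0.04  -3.1 ]
```

View pics/d2.png

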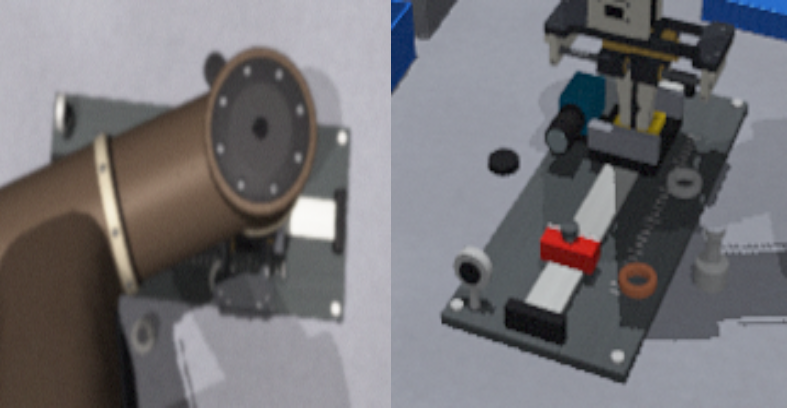

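```bash
python3 -m creep '[[0,0,0,0,0,0.6,0],[0,0,0,0,0,1,0],[0,0,0,0,0,1,0],[0,0,0,0,0,1,0],[0,0,0,0,0,1,0],[0,0,0,0,0,0.6,0],[0,0,0,0,0,0.4,0],[0,0,0,0,0,0,0]]'; python3 -m creep '[[0,0,0,0,0,0.5,0],[0,0,0,0,0,0.8,0],[0,0,0,0,0,1,0],[0,0,0,0,0,0.8,0],[0,0,0,0,0,0.5,0],[0,0,0,0,0,0.4,0],[0,0,0,0,0,0.4,0],[0,0,0,0,0,0,0]]'
python3 d.py pics/d3.png; python3 g.py .502 -.08 .16
```

```text
time_s: 7.25
tcp_pos: [0.5117, 0.0068, 0.0496]
eef_rot: [-72.6, 89.9, 11.5]
contact_force: [-2.8, 1.2, 9.6]
gripper_width: 0.0005
time_s: 8.05
tcp_pos: [0.5163, 0.0506, 0.0497]
eef_rot: [-66.4, 89.9, 17.7]
contact_force: [-2.9, 1.3, 10.6]
gripper_width: 0.0006
0.10418140046902019 [-2.47300276  1.91071886 10.15457634]
joints [ 27.3  16.8 -31.7   0.  -41.4 -33.2] tcp [0.5163 0.0505 0.0497] F [-2.5  1.9 10.2]
tool axes in world
 [[ 0.002 -0.995  0.102]
 [ 0.001  0.102  0.995]
 [-1.    -0.002  0.001]]
turn [0.002 0.001 0.002]
shift cm, tool now [-11.04   0.07 -13.12]  after turn [-11.03   0.06 -13.13]
```

View pics/d3.png

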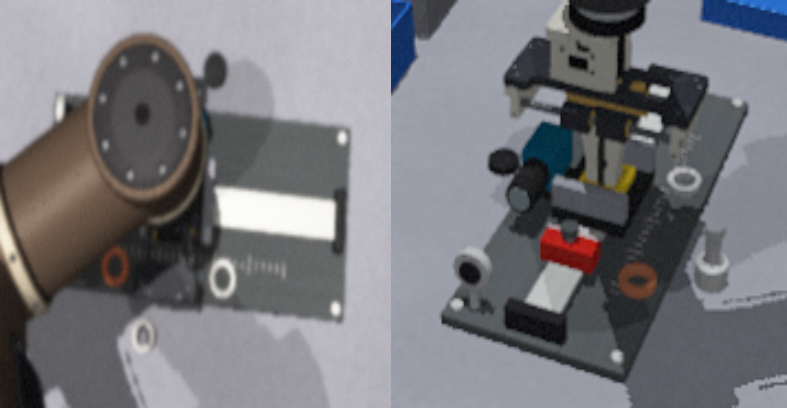

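```bash
python3 -m creep '[[0,0,0,0,0,0.4,0],[0,0,0,0,0,0.4,0],[0,0,0,0,0,0.4,0],[0,0,0,0,0,0.4,0],[0,0,0,0,0,0.4,0],[0,0,0,0,0,0.3,0],[0,0,0,0,0,0,0]]'; python3 -m creep '[[0,0,0,0,0,0.2,0],[0,0,0,0,0,0.2,0],[0,0,0,0,0,0.2,0],[0,0,0,0,0,0.2,0],[0,0,0,0,0,0,0]]'
python3 d.py pics/d4.png
```

```text
time_s: 8.85
tcp_pos: [0.5187, 0.0735, 0.0497]
eef_rot: [-65.5, 89.9, 18.7]
contact_force: [-2.9, 1.4, 9.4]
gripper_width: 0.0006
time_s: 9.35
tcp_pos: [0.5195, 0.0813, 0.0497]
eef_rot: [-66.5, 89.9, 17.6]
contact_force: [-2.7, 0.2, 10.1]
gripper_width: 0.0004
0.1351143934619171 [-2.71345699  1.27514415  9.64263251]
```

View pics/d4.png

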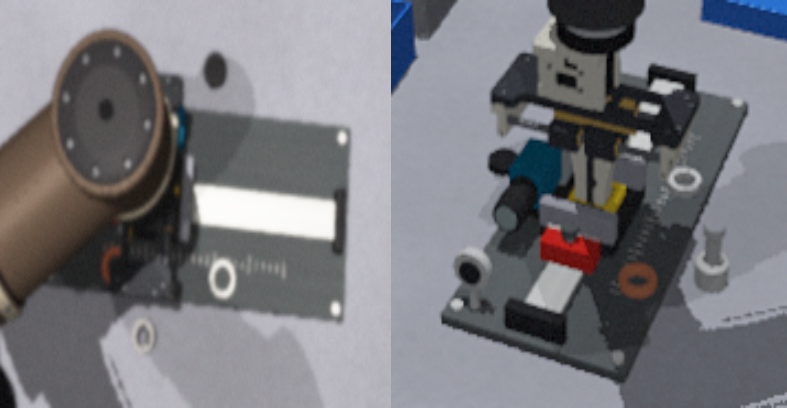

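```bash
python3 -m creep '[[0,0,0,0,0,0.2,0],[0,0,0,0,0,0.2,0],[0,0,0,0,0,0.1,0],[0,0,0,0,0,0,0]]'; python3 -m creep '[[0,0,0,0,0,0.2,0],[0,0,0,0,0,0.2,0],[0,0,0,0,0,0.1,0],[0,0,0,0,0,0,0]]'
```

```text
time_s: 9.85
tcp_pos: [0.5197, 0.085, 0.0497]
eef_rot: [-132.6, 89.9, -48.5]
contact_force: [-0.3, -5.7, 9.2]
gripper_width: 0.0004
time_s: 10.25
tcp_pos: [0.5201, 0.0898, 0.0496]
eef_rot: [-150.7, 89.9, -66.6]
contact_force: [-0.4, -5.3, 8.7]
gripper_width: 0.0003
```

```bash
python3 -m creep '[[0,0,0,0,0,0.2,0],[0,0,0,0,0,0.2,0],[0,0,0,0,0,0,0]]'
```

```text
time_s: 10.55
tcp_pos: [0.5204, 0.0938, 0.0496]
eef_rot: [-153.9, 89.9, -69.8]
contact_force: [-0.4, -5.9, 10.9]
gripper_width: 0.0006
```

```bash
python3 -m creep '[[0,0,0,-0.1,0,0,0],[0,0,0,-0.2,0,0,0],[0,0,0,-0.2,0,0,0],[0,0,0,-0.2,0,0,0],[0,0,0,-0.3,0,0,0],[0,0,0,-0.5,0,0,0],[0,0,0,-1,0,0,0],[0,0,0,-2,0,0,0]]'
python3 -m creep '[[0,0,0,-4,0,0,0],[0,0,0,-4,0,0,0],[0,0,0,-4,0,0,0],[0,0,0,0,0,-4,0],[0,0,0,0,0,-4,0],[0,0,0,0,0,-4,0],[0,0,0,0,0,-4,0],[0,0,0,0,0,-4,0]]'
python3 -m creep '[[0,0,0,0,0,-4,0],[0,0,0,0,0,-4,0],[0,0,0,0,0,-4,0],[0,0,0,0,0,-4,0],[0,0,0,0,0,-4,0],[0,0,0,0,0,-4,0],[0,0,0,0,0,0,0],[0,0,0,0,0,0,0]]'
cat > e.py <<'E'
from h import *
b,d=r.capture("top"); b2,d2=r.capture("side"); np.savez("top1.npz",b=b,d=d,w=cloud(d,"top")); np.savez("side1.npz",b=b2,d=d2,w=cloud(d2,"side"))
cv2.imwrite("pics/e.png",np.hstack([cv2.resize(b[210:320,215:345],None,fx=3,fy=4),cv2.resize(b2[200:310,260:390],None,fx=3,fy=4)]))
u=np.array([.1045,.9945,0])
for n in("top","side"):
  z=np.load(n+"1.npz");z0=np.load(n+"0.npz")
  for nm,zz in(("before",z0),("after",z)):
    w=zz['w'];hsv=cv2.cvtColor(zz['b'],cv2.COLOR_BGR2HSV);H,S=hsv[...,0],hsv[...,1]
    reg=(w[...,0]>.47)&(w[...,0]<.56)&(abs(w[...,1])<.25)
    for c,m in(("yel",(H>20)&(H<35)&(S>120)),("red",((H<6)|(H>174))&(S>120))):
        m=m&reg; k=w[m]; p=np.argwhere(m)
        print(n,nm,c,len(k),'px',p.mean(0).round(2)[::-1],'along',np.percentile(k@u,[3,50,97]).round(4),'z',np.median(k[:,2]).round(4))
E
python3 e.py
```

```text
time_s: 11.35
tcp_pos: [0.5192, 0.0944, 0.0933]
eef_rot: [119.7, 89.9, -156.2]
contact_force: [0.2, -0.1, -0.1]
gripper_width: 0.0005
time_s: 12.15
tcp_pos: [0.4992, -0.1055, 0.2145]
eef_rot: [-73.4, 89.9, 10.7]
contact_force: [2.0, -0.6, 0.5]
gripper_width: 0.0006
time_s: 12.95
tcp_pos: [0.4744, -0.3436, 0.2136]
eef_rot: [46.9, 90.0, 130.8]
contact_force: [0.4, 0.1, -0.6]
gripper_width: 0.0006
top before yel 610 px [357.47 271.76] along [-0.0577 -0.026   0.0043] z 0.0565
top before red 147 px [264.22 265.03] along [0.185  0.1995 0.2091] z 0.0474
top after yel 606 px [290.91 266.35] along [0.1045 0.1339 0.1646] z 0.0565
top after red 130 px [263.79 264.72] along [0.1921 0.2001 0.2091] z 0.0481
side before yel 229 px [356.1  229.28] along [-0.0641 -0.0332 -0.0083] z 0.0558
side before red 311 px [321.06 288.28] along [0.1905 0.2069 0.2112] z 0.0437
side after yel 333 px [332.91 264.04] along [0.0959 0.1275 0.1536] z 0.0559
side after red 322 px [321.31 287.86] along [0.1872 0.2062 0.2108] z 0.0436
```

View pics/e.png

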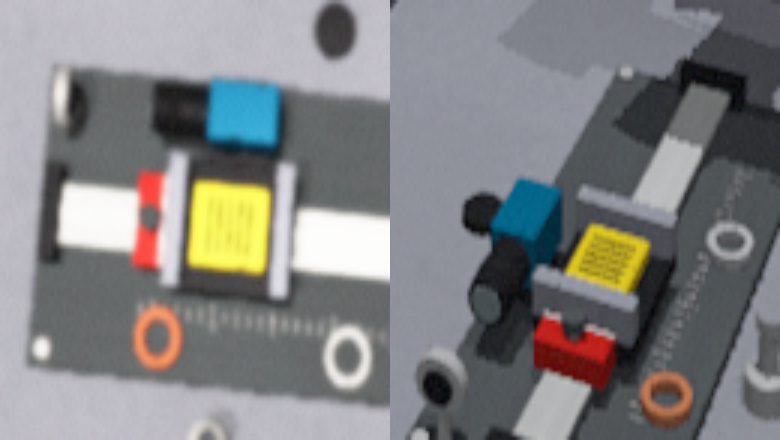

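```bash
python3 -c "
from plant import r
s=r.get_state();print(s['contact_force'],s['tcp_pos'],s['time_s']);print(r.close_job())"
```

```text
[0.25319202 0.57598478 0.22185428] [ 0.47485215 -0.34235259  0.21381836] 13.05
the job is handed in; nothing more can be done
None
```

The carriage now rests against the red stop with the brake on again, and I handed the job in at 13.05 s with the arm clear and touching nothing.

**How it went:** I pressed the yellow pad down about 6 mm with closed fingertips, at about 10 N. Keeping it pressed, I slid the carriage about 160 mm along the rail. When it met the stop, the sideways force on the fingers rose to about 5.5 N. The fingertips drove the carriage by friction on the pad; no push on the lip was seen in the forces. They then slid about 9 mm over the pad while still pressing the carriage against the stop. I raised them straight up so the brake could hold, and moved away.

**Last checks, from the top and side cameras:**
- **Pad:** it is back up, with the same height reading as before (56.5 mm from the top camera, 56 mm from the side).
- **Carriage:** by the top camera its nose is at about 184 mm along the rail and the stop face at about 185 mm. That agrees within the 2 mm calibration, so a gap under 1 mm could not be ruled out by picture alone.
- **Stop:** it has not moved, within 0.5 pixel in both views.
- **Other things:** both rings, the lens cap and the plug gauge look where they were. I did not measure them again, and the screwdriver, cleaner bottle and tray were not in the last pictures.
- **Disagreement:** the side camera places the pad about 6–7 mm further back along the rail than the top camera, before and after alike. I put that down to the front lip hiding part of the pad.

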